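Stack the cup tray on the base tray at the coffee bar

ROBOT

A 6-joint arm with a two-finger parallel gripper is mounted at the origin on the work surface. World frame = base frame: x ahead of the robot, y to its left, z up, the work surface at z = 0. Lengths are in mm, angles in degrees, forces in N, time in s.
With the tool pointing down it reaches from about 300 to 850 mm from the base axis. Payload 4.2 kg.
Tool frame: the origin (TCP) lies midway between the tips of the shut fingers; the grasp point (between the pads) lies 19 mm behind it; x points along the fingers, y is the direction in which the jaws open and shut, and the axes are right-handed (so a half turn about x gives the same grasp; the last joint's range is limited). The gripper opens to 91 mm and grips with 3 to 60 N. Pads are 32 mm wide; open, the fingers measure 118 mm over their backs; the gripper's body (76 mm by 178 mm) begins 60 mm behind the grasp point.
Start: joints at [73.625, 18.312, 89.639, -0, 72.044, -1.146], TCP at [151.043, 554.823, 213.976] pointing down, gripper open.
Joint ranges: [-177.97, 177.97], [-48.28, 115.42], [12.27, 149.76], [-77.06, 257.06], [2.81, 150.46], [-146.56, 146.56]. Speed limits (degrees/s): [147.25, 147.25, 180, 180, 180, 180].

INTERFACE

Orientations are given as [roll, pitch, yaw] about the fixed x, y, z axes, in that order (R = Rz(yaw) Ry(pitch) Rx(roll)).
In Python, from workcell import env gives the robot as it stands.
- The arm moves only by the shell command python3 -m handwheel 'ROWS' [FORCE]. ROWS is text: rows parted by semicolons, each of 7 numbers parted by spaces: the turn, a rotation vector about the tool's x, y, z in degrees, then the shift along the tool's x, y, z in m, then the finger opening in m, from 0 to 0.0912. In form: rx ry rz x y z grip; .... A call has 1 to 12 rows; each row is the pose to reach, as a shift and turn from the pose commanded when the call began, along the tool's axes at that moment; what a row does not reach only later rows make up. A row lasts 1/12 s, in which the tool goes at most 41.7 mm and 7.16 degrees, less where a joint would pass 70% of its speed; a pose out of reach is approached as far as the arm can. A call with a gripper value outside its range is refused whole. The fingers move at their own pace and stop on an object; FORCE is the grip in N (left out, the last holds). Time passes only in rows, so rows that repeat a pose let the fingers close. It gives the time, the measured TCP pose, the force and the opening at its end, in the units of the state.
- env.state(): the state, without advancing time (a new reading comes with each control period).
- env.grab_frame(name): name is "scene" or "top" or "wrist"; returns the picture (420x560x3 uint8, red, green, blue); there is no depth.
- env.get_calibration(name): a dict with "mtx" (3x3 intrinsics, pixels), "k1" (the pictures are not rectified: a ray, as slopes to the right and down, at radius r is drawn at 1 + k1 r^2 times it, then the intrinsics apply), "T" (4x4, takes a point from camera to world coordinates); the wrist camera has in their place "hand_eye" (4x4, takes a point from camera to tool coordinates, whose origin is the TCP and whose axes are the tool frame's). Camera axes: x right, y up, looking along -z (the intrinsics and any distortion apply to the point x, -y, -z); pixel columns grow to the right and rows downward; lengths in mm; the calibration is good to about 2 mm. A picture is of the moment at which its call begins: read the wrist's pose just before it. get_calibration takes no time and is no camera call.
- env.job_done(): hands the job in, once; it reports no verdict.
The state is a dict: "time_s": time; "qpos": joint angles; "qvel": joint speeds; "effort": joint torques, N m; "ee_pos": TCP position; "ee_rot": TCP orientation; "force": force on the tool from outside, world axes, zero at the start; "torque": the same for the moment, N m; "gripper_width": finger opening in mm.
Only numpy, scipy, OpenCV 4.12 (cv2) and the standard library are available. Lean on these libraries where they do the work, as an engineer would, in place of code of your own. Each camera call takes 0.05 s, during which the arm holds its last target. There are 200 camera calls.

TASK

Pick up the cup tray by its handle, with its two espresso cups aboard, and stack it on the base tray standing on the rubber mat, so that its four lugs drop into the base tray's four sockets and it sits fully down and level; then let go. Seat it before you let go and be gentle: never drop it or press or drag it hard (25 N at most) against the base tray, keep the cups standing, and leave the other things on the bar where they are.

Things in the scene. Friction and masses are not known exactly. Their poses are not given: they have to be found in the camera images.
- tray: Cup tray to be stacked: grey plastic, 220 (its x) by 150 mm (its y), walls up to 47 mm high, two white cups standing in it. Origin: midway between the four lugs, at the height of their tips (on the bar at the start); z up. Floor underside at z 10, floor top at z 14 mm. 0.45 kg, give or take 20 %, without the cups. Symmetric: either way round fits.
- handle (a point): Middle of the tray's bridge handle, 75 mm above the tray's origin: a steel bar of 14 by 14 mm section along the tray's y, its top 82 mm above the lug tips, on 22 mm wide posts at y +-72 mm. Hold it near its middle, closing the fingers along the tray's x; 42 mm are free between bar and cup on either side. Axes as the tray's.
- lug (a point): Tip of the tray's lug at +x +y. Four round plastic lugs stand under the tray's floor at x +-90, y +-60 mm from its origin: each 10 mm long, 16 mm in diameter, tapering over the last 3 mm to 13 mm.
- mat: Black rubber bar mat, fixed, 360 (its x) by 180 mm (its y), 6 mm thick. Origin: centre of its underside, on the bar; z up. On it stands the grey base tray: square with it, centred across it (y 0), but its centre lies ANYWHERE FROM 6 TO 38 mm from the mat's centre TOWARDS THE MAT'S +x. That shift is in no reading: it must be seen or felt. Rubber feet hold the base tray under less than 60 N.
- mark (a point): Point 76 mm straight above the mat's origin, level with the base tray's rail tops; axes as the mat's. The base tray, 264 (x) by 150 mm (y), is open between two flat rails along x, 30 mm wide, centred on y +-60 mm. Lugs not over sockets ride on the rails (tray origin 76 mm above the bar); with all four home the tray's floor rests on the rails (tray origin 66 mm above the bar).
- socket_mark (a point): Point fixed to the mat at its x 90, y 60, z 76 mm: the mouth of the base tray's +x +y socket lies 6 to 38 mm from here towards the mat's +x. The four square sockets, 19 by 19 mm, 14 mm deep, lie in the rails at x +-90, y +-60 mm from the base tray's own centre, all shifted with it. Starting at shift 0, a tray slid towards +x meets no wrong socket.
- cup_a: White espresso cup, 54 mm across, 50 mm tall, 0.09 kg, loose, standing in the tray at its +x end, 76 mm from the handle. Origin: centre of its foot; z up.
- cup_b: The same kind of cup at the tray's -x end, 76 mm from the handle.
- tamper: Bystander, to be left alone. Coffee tamper, upright, 58 mm across, 90 mm tall. Origin: centre of its underside.
- jar: Bystander, to be left alone. Jar, 64 mm across, 85 mm tall. Origin: centre of its underside.
- brush: Bystander, to be left alone. Small brush lying flat, 170 mm long along its x. Origin: centre of its underside.
- glass: Bystander, to be left alone. Glass, 60 mm across, 85 mm tall. Origin: centre of its underside.
Not all that is in view belongs to the job. What is shaped like the cup_a but orange is not meant.

How it is judged (in metres and radians):
On the way, in this order (a step that is already met when the one before it is completed fails the run):
1. the cup tray is lifted clear of the bar (height (world z) of tray above 0.03 m and contact force between tray and mat below 0.3 N), for 0.2 s.
2. all four lugs are home in the sockets while the tray is still held (z of tray in the frame of mat between 0.063 and 0.069 m and y of tray in the frame of mat between -0.005 and 0.005 m and x of tray in the frame of mat between 0 and 0.046 m and angle between the x axis of tray and the x axis of mat, either way round below 0.06 rad and angle between tray's own z axis and vertical below 0.025 rad and contact force between tray and the fingers above 1 N), for 0.1 s.
At the end, for the whole second after the job is handed in: Tray origin 63 to 69 mm above the bar (all lugs home), within 5 mm of the mat's centre line and 0 to 46 mm from its centre towards +x, long axis within 0.06 rad of the mat's either way round, level within 0.025 rad, at rest; both cups in the tray, upright within 0.2 rad (z of tray in the frame of mat between 0.063 and 0.069 m and y of tray in the frame of mat between -0.005 and 0.005 m and x of tray in the frame of mat between 0 and 0.046 m and angle between the x axis of tray and the x axis of mat, either way round below 0.06 rad and angle between tray's own z axis and vertical below 0.025 rad and linear speed of tray below 0.01 m/s and angle between each of cup_a, cup_b's own z axis and vertical below 0.2 rad and z of cup_a in the frame of tray between 0.008 and 0.03 m and z of cup_b in the frame of tray between 0.008 and 0.03 m); the robot touches nothing.
It fails at once if the tray presses or strikes the base tray or mat with more than 25 N (contact force between tray and mat above 25 N).
It fails at once if a cup in the tray tips over (0.5 rad) (angle between any of cup_a, cup_b's own z axis and vertical above 0.5 rad).
It fails at once if another thing on the bar is moved by more than 30 mm (distance of any of tamper, jar, brush, glass from where it was at the start of the episode above 0.03 m).
It also fails if it takes over 66 s, if anything falls off the work surface, if the arm or the gripper's body presses on something with over 40 N, if the wrist force passes 120 N, or if a joint passes its speed limit or range.

## Working session

There is one attempt and no reset: what is moved stays moved. The work goes in short steps, Python scripts to look and compute and a shell command to move; the robot and the scene stay as the last step left them, time stands still between calls to the robot, and variables do not carry over. Pictures are saved under pics/ and viewed, on a budget of 10 in all, crops included, one or two more only if the job needs it, and the job is handed in when it is done.

```bash
mkdir -p pics; cat > h.py <<'E'
import numpy as np, cv2
from workcell import env
from scipy.spatial.transform import Rotation as R
def toolT(s=None):
    s=s or env.state(); T=np.eye(4); T[:3,:3]=R.from_euler('xyz',s['ee_rot'],degrees=True).as_matrix(); T[:3,3]=s['ee_pos']; return T
def camT(name,s=None):
    c=env.get_calibration(name)
    return np.array(c['T']) if 'T' in c else toolT(s)@np.array(c['hand_eye'])
def ray(name,uv,T):
    c=env.get_calibration(name); K=np.array(c['mtx']); k=float(c['k1'])
    uv=np.atleast_2d(np.array(uv,float)); d=np.c_[(uv[:,0]-K[0,2])/K[0,0],(uv[:,1]-K[1,2])/K[1,1]]; u=d.copy()
    for _ in range(20): u=d/(1+k*(u**2).sum(1,keepdims=True))
    v=np.c_[u[:,0],-u[:,1],-np.ones(len(u))]@T[:3,:3].T
    return T[:3,3],v
def plane(name,uv,z,T):
    o,v=ray(name,uv,T); return o+v*((z-o[2])/v[:,2])[:,None]
def grab(name,f):
    s=env.state(); im=env.grab_frame(name); cv2.imwrite('pics/'+f+'.png',cv2.cvtColor(im,cv2.COLOR_RGB2BGR)); return im,camT(name,s)
def proj(name,P,T):
    c=env.get_calibration(name); K=np.array(c['mtx']); k=float(c['k1'])
    p=(np.atleast_2d(P)-T[:3,3])@T[:3,:3]; u=np.c_[p[:,0]/-p[:,2],p[:,1]/p[:,2]]
    u=u*(1+k*(u**2).sum(1,keepdims=True)); return np.c_[u[:,0]*K[0,0]+K[0,2],u[:,1]*K[1,1]+K[1,2]]
E
python3 - <<'E'
from h import *
print(env.state())
for n in("top","scene","wrist"): print(n,env.get_calibration(n))
a,_=grab("top","top0"); b,_=grab("scene","scene0")
E
```

```text
{'time_s': 0.0, 'qpos': array([ 7.36244540e+01,  1.83513231e+01,  8.97075001e+01, -1.97769900e-03,
        7.20417642e+01, -1.14538684e+00]), 'qvel': array([ 0.04517306,  0.02524723,  0.01111782, -0.06868593,  0.10742777,
       -0.02368147]), 'effort': array([-4.08451315e-04, -4.12452507e+01, -2.31978267e+01,  7.27127306e-02,
        4.56530973e-02, -1.54406730e-04]), 'ee_pos': array([150.91343452, 554.31991035, 213.11604039]), 'ee_rot': array([ -90.07448493,   89.89939494, -105.3040327 ]), 'force': array([-0.67582865,  0.85829632,  0.22075515]), 'torque': array([0.02027784, 0.00484602, 0.02567419]), 'gripper_width': 91.3586413771271}
top {'mtx': array([[500.55135831,   0.        , 281.00272524],
       [  0.        , 500.55135831, 214.72176074],
       [  0.        ,   0.        ,   1.        ]]), 'k1': -0.1093704761153621, 'T': array([[-7.00574085e-02,  9.77431955e-01, -1.99295591e-01,
         2.18855279e+02],
       [-9.97541989e-01, -6.89239442e-02,  1.26281827e-02,
         1.50690318e+01],
       [-1.39304888e-03,  1.99690418e-01,  9.79858049e-01,
         1.73751119e+03],
  
[... 478 characters left out ...]
02,  5.48194157e-01,  8.36268565e-01,
         1.09552333e+03],
       [ 0.00000000e+00,  0.00000000e+00,  0.00000000e+00,
         1.00000000e+00]])}
wrist {'mtx': array([[312.15198457,   0.        , 281.4398765 ],
       [  0.        , 312.15198457, 214.17649142],
       [  0.        ,   0.        ,   1.        ]]), 'k1': -0.0603756748231889, 'hand_eye': array([[-1.95128805e-04,  2.42384065e-01, -9.70180358e-01,
        -1.70900351e+02],
       [ 9.99999346e-01, -1.04620281e-03, -4.62503249e-04,
        -4.13955287e-01],
       [-1.12710883e-03, -9.70179814e-01, -2.42383702e-01,
        -6.73161342e+01],
       [ 0.00000000e+00,  0.00000000e+00,  0.00000000e+00,
         1.00000000e+00]])}
```

View pics/top0.png

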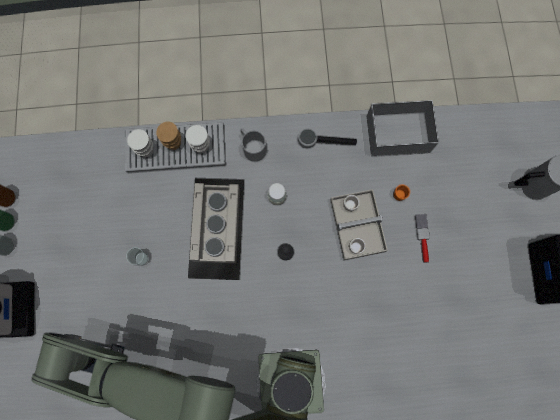

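View pics/scene0.png

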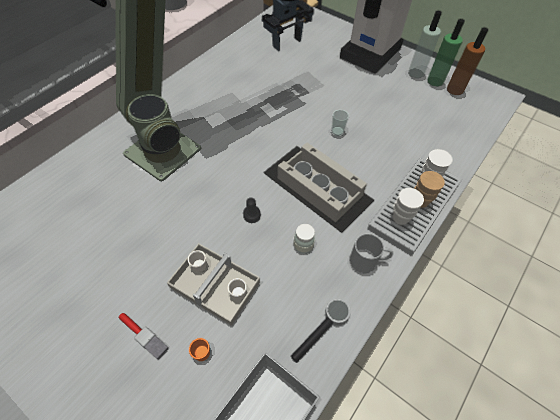

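The tray with the handle bar and two white cups is at about (358,225) in the top view. The mat with the base tray is at (216,229), and the base tray sits nearer the mat's upper end, so mat +x points up the image, about world +x. The orange cup (402,192) and the white/brown cups on the rack are decoys. The cups that belong are the two white ones inside the handled tray, at (350,203) and (356,246). I'll do a coarse localisation and an enlarged crop to confirm.

```bash
python3 - <<'E'
from h import *
im=cv2.cvtColor(cv2.imread('pics/top0.png'),cv2.COLOR_BGR2RGB); T=camT("top")
def big(a): return cv2.resize(a,None,fx=4,fy=4,interpolation=cv2.INTER_CUBIC)
A=big(im[180:270,180:255]); B=big(im[180:270,320:400])
cv2.imwrite('pics/crop1.png',cv2.cvtColor(np.hstack([A,B]),cv2.COLOR_RGB2BGR))
g=cv2.cvtColor(im,cv2.COLOR_RGB2GRAY).astype(int); hsv=cv2.cvtColor(im,cv2.COLOR_RGB2HSV)
m=(g<45).astype(np.uint8); m[:,:180]=0;m[:,255:]=0;m[:170]=0;m[290:]=0
c=max(cv2.findContours(m,0,2)[0],key=cv2.contourArea); r=cv2.minAreaRect(c); bx=cv2.boxPoints(r)
P=plane("top",bx,6,T);print("mat",bx,P.round(1),P.mean(0))
c=np.array(plane("top",[[358,222]],82,T));print("handle",c)
print("bystanders",plane("top",[[286,251],[277,193],[138,257],[423,238]],60,T).round())
E
```

```text
mat [[187.89511 276.94025]
 [193.28769 177.1777 ]
 [244.03131 179.92062]
 [238.63873 279.68317]] [[374.4 329.8   6. ]
 [730.9 298.1   6. ]
 [707.4 116.1   6. ]
 [353.2 154.5   6. ]] [541.46887494 224.6185213    6.        ]
handle [[ 512.30646021 -263.61713428   82.        ]]
bystanders [[ 434.  -15.   60.]
 [ 637.    2.   60.]
 [ 448.  488.   60.]
 [ 445. -485.   60.]]
```

View pics/crop1.png

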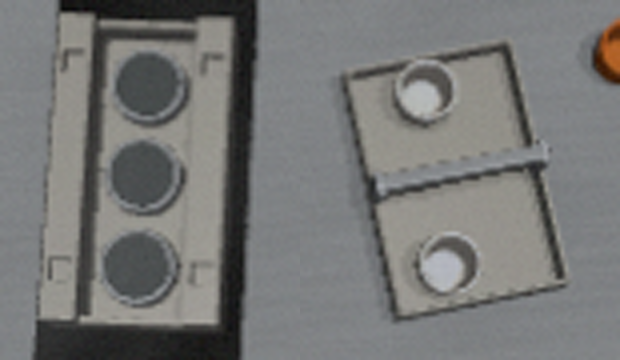

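```bash
cat >> h.py <<'E'
def axes(yaw,z): # tool pointing down, tool y (jaw) along world direction yaw
    y=np.array([np.cos(yaw),np.sin(yaw),0]);x=np.array([0,0,-1.]);return np.c_[x,y,np.cross(x,y)]
def go(p,yaw,half=False):
    "shift (mm, tool axes) and rotvec (deg) from current measured pose"
    T=toolT(); Rt=axes(yaw,0)
    # nearest half-turn
    c=[Rt,axes(yaw+np.pi,0)]
    rv=[R.from_matrix(T[:3,:3].T@q).as_rotvec(degrees=True) for q in c]
    d=T[:3,:3].T@(np.array(p)-T[:3,3])
    print("shift",d.round(1),"rotvecs",[v.round(2) for v in rv])
E
python3 - <<'E'
from h import *
print(toolT().round(3))
T=camT("top")
P=plane("top",[[340.25,226.25],[381.25,218.75]],82,T);print(P)
d=P[1]-P[0];c=P.mean(0);yaw=np.arctan2(d[1],d[0])+np.pi/2;print(c,np.linalg.norm(d),np.degrees(yaw))
go([c[0],c[1],215],yaw)
yaw=np.radians(-5.6);go([541,225,250],yaw)
so=np.array([[75,60],[210,65],[60,268],[203,272]])/4+[180,180]
S=plane("top",so,76,T);print(S,S.mean(0)) 
E
```

```text
[[-0.00000e+00  2.63000e-01  9.65000e-01  1.50908e+02]
 [-2.00000e-03  9.65000e-01 -2.63000e-01  5.54393e+02]
 [-1.00000e+00 -2.00000e-03 -0.00000e+00  2.13218e+02]
 [ 0.00000e+00  0.00000e+00  0.00000e+00  1.00000e+00]]
[[ 502.06725223 -202.33009143   82.        ]
 [ 517.83545824 -343.67401205   82.        ]]
[ 509.95135523 -273.00205174   82.        ] 142.2207446739111 6.365547521005083
shift [-7.000e-01 -7.040e+02  5.638e+02] rotvecs [array([6.84e+01, 5.00e-02, 8.00e-02]), array([-1.116e+02, -9.000e-02,  6.000e-02])]
shift [ -36.5 -215.4  462.9] rotvecs [array([8.037e+01, 6.000e-02, 8.000e-02]), array([-9.963e+01, -8.000e-02,  6.000e-02])]
[[645.41947596 269.97990417  76.        ]
 [632.72657001 154.50409682  76.        ]
 [466.79489152 289.37816497  76.        ]
 [455.20101578 169.45326341  76.        ]] [550.03548832 220.82885734  76.        ]
```

```bash
python3 -m handwheel '80 0 0 0 -0.215 0.463 0.0912;80 0 0 0 -0.215 0.463 0.0912;80 0 0 0 -0.215 0.463 0.0912;80 0 0 0 -0.215 0.463 0.0912;80 0 0 0 -0.215 0.463 0.0912;80 0 0 0 -0.215 0.463 0.0912;80 0 0 0 -0.215 0.463 0.0912;80 0 0 0 -0.215 0.463 0.0912;80 0 0 0 -0.215 0.463 0.0912;80 0 0 0 -0.215 0.463 0.0912;80 0 0 0 -0.215 0.463 0.0912;80 0 0 0 -0.215 0.463 0.0912'
python3 - <<'E'
from h import *
go([541,225,180],np.radians(-5.6))
E
```

```text
time_s: 1.1
ee_pos: [534.4, 230.8, 213.6]
ee_rot: [-87.2, 90.0, 177.3]
force: [-0.7, 0.5, -0.1]
gripper_width: 90.9
shift [33.6  7.2  5.1] rotvecs [array([0.09, 0.  , 0.04]), array([-1.7991e+02, -6.0000e-02,  0.0000e+00])]
```

```bash
python3 -m handwheel '0 0 0 0.033 0 0 0.0912;0 0 0 0.033 0 0 0.0912;0 0 0 0.033 0 0 0.0912;0 0 0 0.033 0 0 0.0912'
python3 - <<'E'
from h import *
print(toolT().round(3))
im,T=grab("wrist","w1"); np.save('Tw1.npy',T)
E
```

```text
time_s: 1.43
ee_pos: [532.8, 233.1, 181.4]
ee_rot: [-129.7, 90.0, 135.1]
force: [0.3, 0.8, -0.3]
gripper_width: 91.1
[[-0.00000e+00  9.96000e-01 -9.00000e-02  5.32844e+02]
 [ 0.00000e+00 -9.00000e-02 -9.96000e-01  2.33147e+02]
 [-1.00000e+00 -0.00000e+00 -0.00000e+00  1.81438e+02]
 [ 0.00000e+00  0.00000e+00  0.00000e+00  1.00000e+00]]
```

View pics/w1.png

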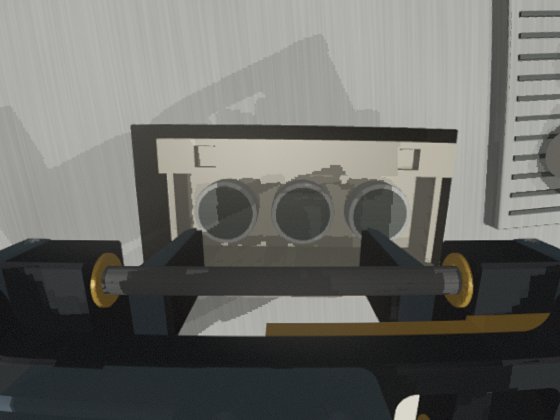

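The two sockets of the −y rail show at (205,156) and (409,158), but the gripper hides the other rail. I'll back off 75 mm in +y to see all four.

```bash
python3 -m handwheel '0 0 0 0 0.010 -0.08 0.0912;0 0 0 0 0.010 -0.08 0.0912;0 0 0 0 0.010 -0.08 0.0912;0 0 0 0 0.010 -0.08 0.0912;0 0 0 0 0.010 -0.08 0.0912'
python3 - <<'E'
from h import *
im,T=grab("wrist","w2"); np.save('Tw2.npy',T)
cv2.imwrite('pics/w2b.png',cv2.cvtColor(cv2.resize(im[30:260,110:490],None,fx=2.1,fy=2.1,interpolation=cv2.INTER_CUBIC),cv2.COLOR_RGB2BGR))
E
```

```text
time_s: 1.9
ee_pos: [549.9, 311.9, 181.8]
ee_rot: [89.6, 90.0, -5.5]
force: [1.2, -0.7, -0.6]
gripper_width: 91.2
```

View pics/w2b.png

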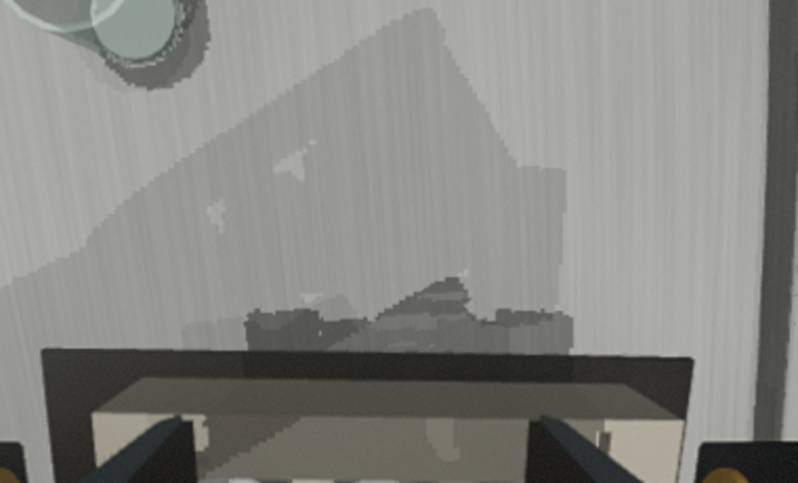

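Image up is world +y (the glass is at the top left), so I moved the wrong way. The rail seen before was the +y one. I'll go the other way.

```bash
python3 -m handwheel '0 0 0 0 0 0.15 0.0912;0 0 0 0 0 0.15 0.0912;0 0 0 0 0 0.15 0.0912;0 0 0 0 0 0.15 0.0912;0 0 0 0 0 0.15 0.0912;0 0 0 0 0 0.15 0.0912;0 0 0 0 0 0.15 0.0912'
python3 - <<'E'
from h import *
im,T=grab("wrist","w3"); np.save('Tw3.npy',T)
cv2.imwrite('pics/w3b.png',cv2.cvtColor(cv2.resize(im[30:260,90:470],None,fx=2.1,fy=2.1,interpolation=cv2.INTER_CUBIC),cv2.COLOR_RGB2BGR))
E
```

```text
time_s: 2.53
ee_pos: [536.9, 161.8, 181.6]
ee_rot: [133.6, 89.9, 38.3]
force: [0.0, 0.2, 0.9]
gripper_width: 91.2
```

View pics/w3b.png

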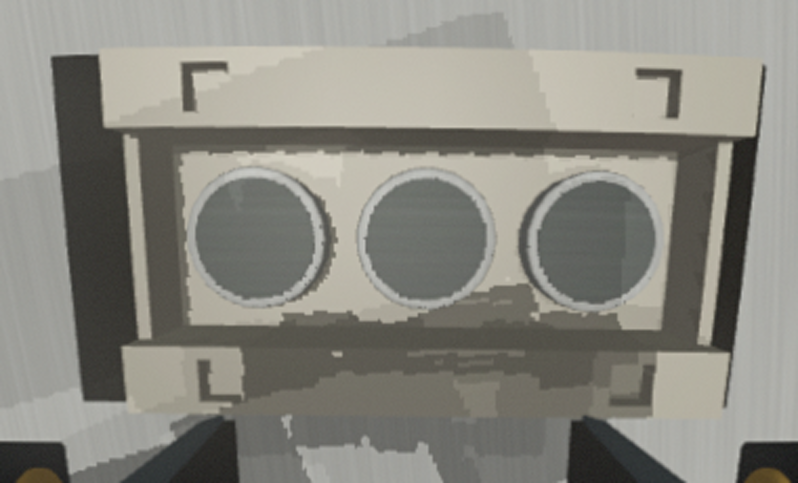

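All four sockets are visible. Their outer corners are at crop pixels (181,62), (681,70), (199,401) and (652,405).

```bash
cat > fit.py <<'E'
from h import *
def fit2(model,P):
    mc,pc=model.mean(0),P.mean(0);H=(model-mc).T@(P-pc);a=np.arctan2(H[0,1]-H[1,0],H[0,0]+H[1,1])
    Rm=np.array([[np.cos(a),-np.sin(a)],[np.sin(a),np.cos(a)]]);t=pc-Rm@mc
    return np.degrees(a),t,(P-(model@Rm.T+t))
E
python3 - <<'E'
from fit import *
T=np.load('Tw3.npy')
def w(c): return plane("wrist",(np.array(c)+.5)/2.1-.5+[90,30],76,T)[:,:2]
so=w([[181,62],[681,70],[199,401],[652,405]])
m=np.array([[-99.5,69.5],[99.5,69.5],[-99.5,-69.5],[99.5,-69.5]])
print("sockets",fit2(m,so))
co=w([[99,49],[765,65],[128,411],[726,415]])
m=np.array([[-132,75],[132,75],[-132,-75],[132,-75]])
print("rails",fit2(m,co))
T=camT("top");P=plane("top",[[340.25,226.25],[381.25,218.75]],82,T);c=P.mean(0)
go([c[0]+8,c[1]-65,213],np.radians(6.4))
E
```

```text
sockets (np.float64(-5.8078930996518086), array([554.11483309, 221.05117753]), array([[ 0.27967027, -0.17249779],
       [-0.53195229, -0.48285662],
       [-0.22403522,  0.29649464],
       [ 0.47631724,  0.35885977]]))
rails (np.float64(-5.910371301026459), array([554.99505055, 220.79658268]), array([[-1.04285778, -0.26554332],
       [ 0.09188019, -2.36831526],
       [-0.65929776,  0.82716045],
       [ 1.61027534,  1.80669812]]))
shift [-32.   26.6 500. ] rotvecs [array([-11.62,  -0.04,  -0.05]), array([ 1.6838e+02, -7.0000e-02,  6.0000e-02])]
```

```bash
python3 -m handwheel '-11.6 0 0 -0.006 0.027 0.5 0.0912;-11.6 0 0 -0.006 0.027 0.5 0.0912;-11.6 0 0 -0.006 0.027 0.5 0.0912;-11.6 0 0 -0.006 0.027 0.5 0.0912;-11.6 0 0 -0.006 0.027 0.5 0.0912;-11.6 0 0 -0.006 0.027 0.5 0.0912;-11.6 0 0 -0.006 0.027 0.5 0.0912;-11.6 0 0 -0.006 0.027 0.5 0.0912;-11.6 0 0 -0.006 0.027 0.5 0.0912;-11.6 0 0 -0.006 0.027 0.5 0.0912;-11.6 0 0 -0.006 0.027 0.5 0.0912;-11.6 0 0 -0.006 0.027 0.5 0.0912'
python3 -m handwheel '0 0 0 0 0 0 0.0912;0 0 0 0 0 0 0.0912;0 0 0 0 0 0 0.0912'
python3 - <<'E'
from h import *
im,T=grab("wrist","w4"); np.save('Tw4.npy',T)
cv2.imwrite('pics/w4b.png',cv2.cvtColor(cv2.resize(im[30:260,90:470],None,fx=2.1,fy=2.1,interpolation=cv2.INTER_CUBIC),cv2.COLOR_RGB2BGR))
E
```

```text
time_s: 3.58
ee_pos: [519.0, -335.9, 186.8]
ee_rot: [117.9, 90.0, 34.4]
force: [0.5, 0.3, 0.1]
gripper_width: 91.6
time_s: 3.83
ee_pos: [518.8, -333.6, 186.4]
ee_rot: [-164.8, 89.9, 111.6]
force: [-1.2, 1.0, 0.5]
gripper_width: 91.1
```

View pics/w4b.png

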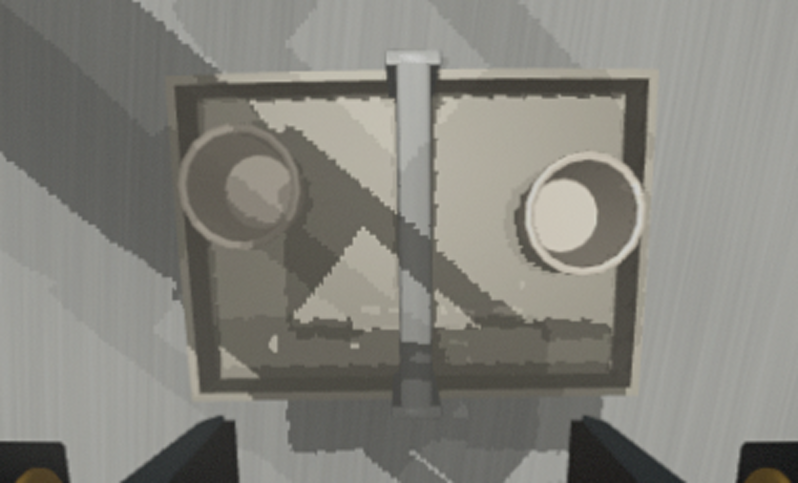

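The tray is seen whole. The handle bar runs between crop pixels (397–432, row 100) and (400–434, row 300), with post caps at rows 52 and 412. The rim corners are (171,78), (658,71), (193,399) and (633,392).

```bash
python3 - <<'E'
from fit import *
T=np.load('Tw4.npy')
def w(c,z): return plane("wrist",(np.array(c)+.5)/2.1-.5+[90,30],z,T)[:,:2]
m=np.array([[-110,75],[110,75],[-110,-75],[110,-75]])
print("rim",fit2(m,w([[171,78],[658,71],[193,399],[633,392]],47)))
P=w([[413.5,52],[418,412],[397,100],[432,100],[400,300],[434,300],[387,57],[440,57]],82);print("handle",P.round(1),(P[0]+P[1])/2)
a=(P[2]+P[3])/2;b=(P[4]+P[5])/2;d=a-b;print("bar yaw",np.degrees(np.arctan2(d[1],d[0]))-90, np.linalg.norm(P[0]-P[1]),np.linalg.norm(P[2]-P[3]))
go([512.5,-272.5,186],np.radians(6.4))
E
```

```text
rim (np.float64(7.060402265605821), array([ 517.67575707, -273.543772  ]), array([[ 2.57957803, -1.33222707],
       [-0.57698808, -0.73390495],
       [ 0.65537281,  0.54196659],
       [-2.65796275,  1.52416542]]))
handle [[ 508.5 -200.5]
 [ 527.4 -345. ]
 [ 504.1 -218.9]
 [ 517.8 -217.4]
 [ 514.1 -297.4]
 [ 528.3 -295.8]
 [ 498.4 -203.5]
 [ 519.  -201.1]] [ 517.92534699 -272.76414849]
bar yaw 7.454791677194024 145.77840786831592 13.81249601490544
shift [  0.7   0.5 -60.9] rotvecs [array([ 0.07, -0.07,  0.02]), array([-1.7993e+02, -3.0000e-02, -1.1000e-01])]
```

```bash
python3 - <<'E'
from h import *
go([517.8,-273,186],np.radians(7.3)); print(env.state()['ee_pos'])
E
```

```text
shift [  0.7   5.7 -59.8] rotvecs [array([-0.83, -0.07,  0.02]), array([1.7917e+02, 2.0000e-02, 1.1000e-01])]
[ 518.85865571 -333.05881491  186.6063518 ]
```

```bash
python3 -m handwheel '-0.8 0 0 0 0.0057 -0.06 0.05;-0.8 0 0 0 0.0057 -0.06 0.05;-0.8 0 0 0 0.0057 -0.06 0.05;-0.8 0 0 0 0.0057 -0.06 0.05;-0.8 0 0 0 0.0057 -0.06 0.05;-0.8 0 0 0 0.0057 -0.06 0.05;-0.8 0 0 0 0.0057 -0.06 0.05;-0.8 0 0 0 0.0057 -0.06 0.05'
python3 - <<'E'
from h import *
go([517.8,-273,56],np.radians(7.3)); print(env.state()['ee_pos'],env.state()['force'])
E
```

```text
time_s: 4.55
ee_pos: [517.3, -275.1, 186.7]
ee_rot: [-107.0, 90.0, 170.1]
force: [-0.2, -0.8, -0.5]
gripper_width: 50.1
shift [130.7   0.7  -2. ] rotvecs [array([-0.17, -0.  ,  0.  ]), array([1.7983e+02, 1.0000e-02, 0.0000e+00])]
[ 517.34001796 -275.06403292  186.74514348] [-0.20358311 -0.817719   -0.53687206]
```

```bash
python3 -m handwheel '-0.1 0 0 0.03 0.0006 -0.001 0.05;-0.1 0 0 0.06 0.0006 -0.001 0.05;-0.1 0 0 0.09 0.0006 -0.001 0.05;-0.1 0 0 0.11 0.0006 -0.001 0.05;-0.1 0 0 0.12 0.0006 -0.001 0.05;-0.1 0 0 0.130 0.0006 -0.001 0.05;-0.1 0 0 0.130 0.0006 -0.001 0.05;-0.1 0 0 0.130 0.0006 -0.001 0.05'
python3 -m handwheel '0 0 0 0 0 0 0.0;0 0 0 0 0 0 0;0 0 0 0 0 0 0;0 0 0 0 0 0 0;0 0 0 0 0 0 0;0 0 0 0 0 0 0;0 0 0 0 0 0 0;0 0 0 0 0 0 0;0 0 0 0 0 0 0;0 0 0 0 0 0 0' 40
python3 -c "
from h import *
print(env.state()['ee_pos'],env.state()['force'],env.state()['torque'])"
```

```text
time_s: 5.22
ee_pos: [518.3, -273.9, 57.4]
ee_rot: [58.9, 89.9, -23.8]
force: [-0.2, -0.0, -0.3]
gripper_width: 49.9
time_s: 6.05
ee_pos: [517.4, -273.5, 57.2]
ee_rot: [-98.4, 90.0, 178.9]
force: [-4.2, -0.3, 5.2]
gripper_width: 14.0
[ 517.38699586 -273.49804696   57.17150576] [-4.16840455 -0.33068055  5.19691902] [-0.15424949  0.64687185 -0.07259276]
```

```bash
python3 -m handwheel '0 0 0 -0.002 0 0 0;0 0 0 -0.005 0 0 0;0 0 0 -0.01 0 0 0;0 0 0 -0.02 0 0 0;0 0 0 -0.033 0 0 0;0 0 0 -0.049 0 0 0;0 0 0 -0.066 0 0 0;0 0 0 -0.083 0 0 0;0 0 0 -0.1 0 0 0;0 0 0 -0.115 0 0 0;0 0 0 -0.126 0 0 0;0 0 0 -0.133 0 0 0'
python3 -m handwheel '0 0 0 -0.005 0 0 0;0 0 0 -0.006 0 0 0;0 0 0 -0.006 0 0 0;0 0 0 -0.006 0 0 0'
python3 - <<'E'
from h import *
s=env.state();print(s['ee_pos'],s['force'],s['torque'],s['gripper_width'])
c=np.array([554.1,221.0]);d=np.array([np.cos(np.radians(-5.8)),np.sin(np.radians(-5.8))])
go([*c,195],np.radians(-5.8))
grab("top","top2");im,T=grab("wrist","w5");np.save('Tw5.npy',T)
E
```

```text
time_s: 7.05
ee_pos: [518.3, -273.6, 191.7]
ee_rot: [59.0, 89.9, -23.7]
force: [0.8, 0.2, -6.2]
gripper_width: 13.7
time_s: 7.38
ee_pos: [517.3, -273.2, 194.9]
ee_rot: [-128.8, 89.9, 148.5]
force: [-0.3, 0.7, -5.5]
gripper_width: 13.7
[ 517.32437905 -273.19367282  194.94586591] [-0.31660293  0.73913822 -5.51667638] [-0.18220743  0.04564818  0.00983767] 13.747723943245363
shift [ 4.000e-01  9.900e+01 -4.856e+02] rotvecs [array([13.07, -0.06,  0.09]), array([-1.6693e+02, -1.3000e-01, -9.0000e-02])]
```

View pics/w5.png

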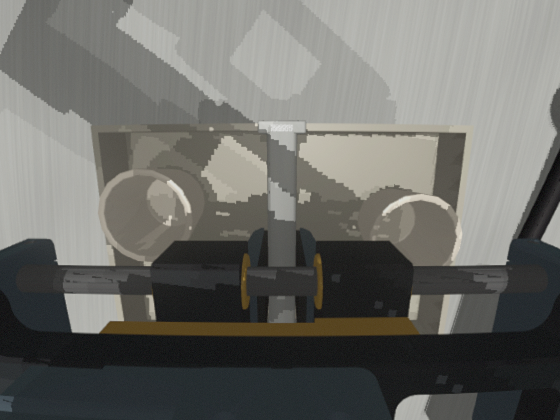

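The tray is lifted and level side to side, with both cups standing. The rim's far corners are at (93,125) and (470,126), and the handle cap's outer end is at row 121, columns 259–306. I'll check the tray's offset in the hand.

```bash
python3 - <<'E'
from fit import *
T=np.load('Tw5.npy');dz=194.9-57.2
A=plane("wrist",[[93,125],[470,126]],47+dz,T)[:,:2];d=A[1]-A[0];print(A,np.linalg.norm(d),np.degrees(np.arctan2(d[1],d[0])))
n=np.array([-d[1],d[0]])/np.linalg.norm(d);print("centre from rim",A.mean(0)-75*n)
B=plane("wrist",[[259,121],[306,121]],82+dz,T)[:,:2];print("cap",B,B.mean(0)-73*n)
im=cv2.imread('pics/w5.png',0);print(im[112:140,130],im[112:140,430],im[112:136,282])
print(env.state()['ee_pos'],R.from_euler('xyz',env.state()['ee_rot'],degrees=True).as_matrix()[:,1])
E
```

```text
[[ 400.96124791 -212.70531965]
 [ 615.61776912 -185.65250202]] 216.35451702778508 7.183025384120335
centre from rim [ 517.66745611 -273.59029504]
cap [[ 498.35453158 -200.84943647]
 [ 519.40696256 -198.13889076]] [ 518.00861607 -271.92124424]
[112 113 112 112 112 112 113 112 110 112 113 113 111 113 111 111 111 121
 125 112  97  94  95  96  98  96  98  97] [177 177 177 177 177 178 177 179 179 179 178 177 175 171 170 171 170 170
 169 156 113 106 112 124 148 180 186 184] [158 158 159 159 159 157 158 157 150 171 189 191 198 211 218 213 206 206
 212 195 183 182 183 182]
[ 517.36733838 -273.1866547   194.91806561] [ 0.99195918  0.12654928 -0.00150722]
```

```bash
python3 -m handwheel '0 0 0 0 0.0004 -0.002 0;0 0 0 0 0.0012 -0.0059 0;0 0 0 0 0.0024 -0.0118 0;0 0 0 0 0.004 -0.0196 0;0 0 0 0 0.006 -0.0294 0;0 0 0 0 0.0084 -0.0412 0;0 0 0 0 0.0112 -0.0549 0;0 0 0 0 0.0144 -0.0706 0;0 0 0 0 0.018 -0.0882 0;0 0 0 0 0.0216 -0.1058 0;0 0 0 0 0.0252 -0.1235 0;0 0 0 0 0.0288 -0.1411 0'
python3 -m handwheel '0 0 0 0 0.0036 -0.0176 0;0 0 0 0 0.0072 -0.0353 0;0 0 0 0 0.0108 -0.0529 0;0 0 0 0 0.0144 -0.0706 0;0 0 0 0 0.018 -0.0882 0;0 0 0 0 0.0216 -0.1058 0;0 0 0 0 0.0252 -0.1235 0;0 0 0 0 0.0288 -0.1411 0;0 0 0 0 0.0324 -0.1588 0;0 0 0 0 0.036 -0.1764 0;0 0 0 0 0.0396 -0.194 0;0 0 0 0 0.0432 -0.2117 0'
python3 -m handwheel '0 0 0 0 0.0036 -0.0176 0;0 0 0 0 0.0072 -0.0353 0;0 0 0 0 0.0104 -0.051 0;0 0 0 0 0.0132 -0.0647 0;0 0 0 0 0.0158 -0.0774 0;0 0 0 0 0.0182 -0.0892 0;0 0 0 0 0.0204 -0.1 0;0 0 0 0 0.0224 -0.1098 0;0 0 0 0 0.024 -0.1176 0;0 0 0 0 0.0254 -0.1245 0;0 0 0 0 0.0264 -0.1294 0;0 0 0 0 0.027 -0.1323 0'
python3 -m handwheel '0.5 0 0 0 0 0 0;1.5 0 0 0 0 0 0;2.8 0 0 0 0 0 0;4.2 0 0 0 0 0 0;5.7 0 0 0 0 0 0;7.2 0 0 0 0 0 0;8.7 0 0 0 0 0 0;10.1 0 0 0 0 0 0;11.4 0 0 0 0 0 0;12.3 0 0 0 0 0 0;12.8 0 0 0 0 0 0;13.1 0 0 0 0 0 0'
python3 - <<'E'
from h import *
go([553.6,221.0,195],np.radians(-5.8)); print(env.state()['ee_pos'],env.state()['force'],env.state()['torque'],env.state()['gripper_width'])
E
```

```text
time_s: 8.48
ee_pos: [528.3, -127.6, 196.0]
ee_rot: [155.4, 90.0, 72.7]
force: [-0.1, -0.4, -6.1]
gripper_width: 13.6
time_s: 9.48
ee_pos: [543.9, 87.7, 196.1]
ee_rot: [167.4, 90.0, 84.7]
force: [0.4, -0.1, -6.9]
gripper_width: 13.5
time_s: 10.48
ee_pos: [554.7, 220.7, 195.8]
ee_rot: [-92.1, 90.0, -174.9]
force: [0.2, -0.0, -6.2]
gripper_width: 13.9
time_s: 11.48
ee_pos: [554.6, 220.2, 196.0]
ee_rot: [139.3, 90.0, 43.4]
force: [0.9, -0.3, -6.3]
gripper_width: 13.8
shift [ 1.  -1.1 -0.7] rotvecs [array([-0.07, -0.01, -0.  ]), array([ 1.7993e+02, -1.0000e-02,  1.0000e-02])]
[554.6426906  220.2338142  195.95228191] [ 0.87096999 -0.31681384 -6.33602288] [-0.1216443   0.12362333 -0.02231395] 13.80470720909139
```

```bash
python3 -m handwheel '0 0 0 0.002 -0.0002 -0.0001 0;0 0 0 0.006 -0.0004 -0.0003 0;0 0 0 0.012 -0.0008 -0.0005 0;0 0 0 0.019 -0.001 -0.0006 0;0 0 0 0.026 -0.001 -0.0006 0;0 0 0 0.033 -0.001 -0.0006 0;0 0 0 0.040 -0.001 -0.0006 0;0 0 0 0.047 -0.001 -0.0006 0;0 0 0 0.052 -0.001 -0.0006 0;0 0 0 0.055 -0.001 -0.0006 0;0 0 0 0.057 -0.001 -0.0006 0;0 0 0 0.058 -0.001 -0.0006 0'
python3 -m handwheel '0 0 0 0 0 0 0;0 0 0 0 0 0 0'
python3 - <<'E'
from h import *
S=[]
for i in range(6):
    env.grab_frame("wrist"); S.append(env.state())
p=np.mean([s['ee_pos'] for s in S],0);print(p,np.std([s['ee_pos'] for s in S],0),np.mean([s['force'] for s in S],0),np.mean([s['torque'] for s in S],0))
y=np.mean([toolT(s)[:3,1] for s in S],0);print(np.degrees(np.arctan2(y[1],y[0])))
grab("wrist","w6"); im,_=grab("scene","s6")
cv2.imwrite('pics/s6b.png',cv2.cvtColor(cv2.resize(im[110:250,230:430],None,fx=4,fy=4,interpolation=cv2.INTER_CUBIC),cv2.COLOR_RGB2BGR))
E
```

```text
time_s: 12.48
ee_pos: [553.7, 221.0, 137.7]
ee_rot: [-137.0, 90.0, 127.2]
force: [0.9, -0.0, -6.3]
gripper_width: 14.0
time_s: 12.65
ee_pos: [553.9, 221.1, 138.2]
ee_rot: [123.0, 90.0, 27.2]
force: [-1.2, 0.8, -6.8]
gripper_width: 13.7
[553.86655695 221.05078427 138.24211216] [0.05973218 0.02705047 0.08264434] [ 0.01991508  0.10627545 -5.96044507] [-0.11803188  0.06070799  0.0133024 ]
-5.827924419377519
```

View pics/s6b.png

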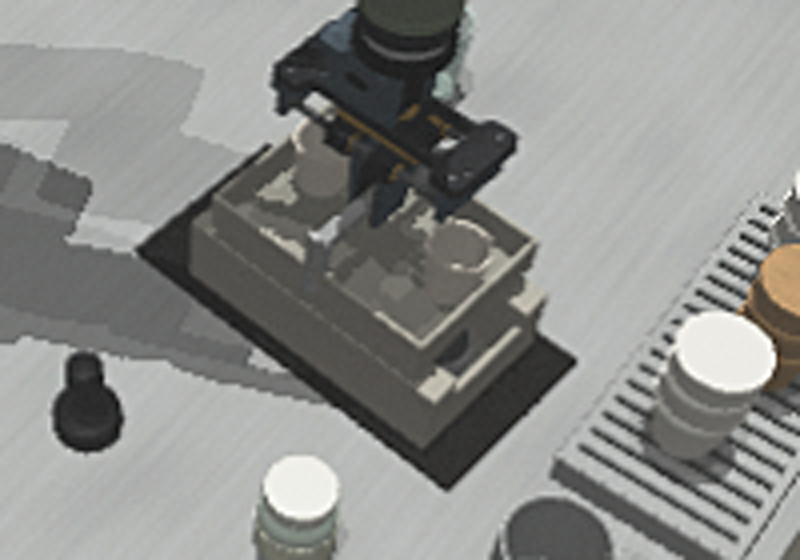

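The tray hovers square over the base tray with both cups upright. Next I descend in short steps, watching the force (baseline Fz ≈ −6).

```bash
python3 -m handwheel '0 0 0 0.001 0 0 0;0 0 0 0.002 0 0 0;0 0 0 0.003 0 0 0;0 0 0 0.004 0 0 0;0 0 0 0.004 0 0 0'
python3 -m handwheel '0 0 0 0.0007 0 0 0;0 0 0 0.0014 0 0 0;0 0 0 0.002 0 0 0;0 0 0 0.002 0 0 0'
python3 -c "
from h import *
s=env.state();print(s['ee_pos'],s['force'],s['torque'])"
```

```text
time_s: 13.47
ee_pos: [553.5, 220.9, 133.6]
ee_rot: [-69.9, 90.0, -165.8]
force: [-0.2, -0.5, -5.8]
gripper_width: 13.8
time_s: 13.8
ee_pos: [553.6, 220.9, 131.8]
ee_rot: [-77.5, 90.0, -173.3]
force: [-0.3, -0.1, -5.5]
gripper_width: 13.8
[553.6054374  220.94444843 131.75234704] [-0.34306748 -0.13404475 -5.47059163] [-0.10696212  0.06872164  0.03011224]
```

```bash
python3 -m handwheel '0 0 0 0.0007 0 0 0;0 0 0 0.0014 0 0 0;0 0 0 0.002 0 0 0;0 0 0 0.002 0 0 0'
python3 -m handwheel '0 0 0 0.0007 0 0 0;0 0 0 0.0014 0 0 0;0 0 0 0.002 0 0 0;0 0 0 0.002 0 0 0'
python3 -c "
from h import *
s=env.state();print(s['ee_pos'],s['force'],s['torque'])"
```

```text
time_s: 14.13
ee_pos: [553.6, 220.9, 129.7]
ee_rot: [-78.7, 90.0, -174.6]
force: [-0.1, 0.0, -6.3]
gripper_width: 13.8
time_s: 14.47
ee_pos: [553.6, 220.9, 127.7]
ee_rot: [-79.6, 90.0, -175.5]
force: [0.1, 0.2, -6.4]
gripper_width: 13.8
[553.57170616 220.9427168  127.73870681] [ 0.08289149  0.22491716 -6.37475464] [-0.19191035  0.08041562 -0.03041761]
```

```bash
python3 -m handwheel '0 0 0 0.0007 0 0 0;0 0 0 0.0014 0 0 0;0 0 0 0.002 0 0 0;0 0 0 0.002 0 0 0'
python3 -m handwheel '0 0 0 0.0005 0 0 0;0 0 0 0.001 0 0 0;0 0 0 0.0015 0 0 0;0 0 0 0.0015 0 0 0'
python3 -c "
from h import *
s=env.state();print(s['ee_pos'],s['force'],s['torque'])"
```

```text
time_s: 14.8
ee_pos: [553.6, 220.9, 125.7]
ee_rot: [-76.4, 90.0, -172.2]
force: [0.3, 0.2, -6.0]
gripper_width: 13.9
time_s: 15.13
ee_pos: [553.6, 220.9, 124.3]
ee_rot: [-83.3, 90.0, -179.1]
force: [-0.3, 0.1, -5.3]
gripper_width: 13.7
[553.59577452 220.94898953 124.27097577] [-0.34411451  0.08127738 -5.33209934] [-0.14982736  0.0318771  -0.01001933]
```

Clear of contact so far. Seating should come at about 123.2, so I'll continue in smaller steps.

```bash
python3 -m handwheel '0 0 0 0.0003 0 0 0;0 0 0 0.0006 0 0 0;0 0 0 0.0008 0 0 0;0 0 0 0.0008 0 0 0'
python3 -m handwheel '0 0 0 0.0003 0 0 0;0 0 0 0.0006 0 0 0;0 0 0 0.0006 0 0 0'
python3 -c "
from h import *
s=env.state();print(s['ee_pos'],s['force'],s['torque'])"
```

```text
time_s: 15.47
ee_pos: [553.6, 221.0, 123.6]
ee_rot: [-119.9, 90.0, 144.3]
force: [0.7, -0.4, -6.9]
gripper_width: 13.7
time_s: 15.72
ee_pos: [553.8, 221.0, 123.2]
ee_rot: [124.8, 90.0, 28.9]
force: [0.5, -0.6, -4.8]
gripper_width: 13.6
[553.77696829 221.01136484 123.2073023 ] [ 0.52941833 -0.59085895 -4.7678794 ] [-0.10513922  0.17026315 -0.00977844]
```

```bash
python3 -m handwheel '0 0 0 0.0003 0 0 0;0 0 0 0.0005 0 0 0;0 0 0 0.0005 0 0 0'
python3 -c "
from h import *
s=env.state();print(s['ee_pos'],s['force'],s['torque'])"
```

```text
time_s: 15.97
ee_pos: [553.8, 221.0, 123.2]
ee_rot: [119.7, 90.0, 23.9]
force: [-0.9, -0.2, 0.1]
gripper_width: 13.4
[553.78505382 220.98145183 123.18730865] [-0.90846285 -0.16945201  0.11968741] [-0.24087468  0.37904109  0.02062614]
```

Seated: the tray's weight is now carried by the base tray at exactly the seated height. I'll hold, check stability, then open partway (cups limit the opening) and retreat.

```bash
python3 -m handwheel '0 0 0 0.0001 0 0 0;0 0 0 0.0001 0 0 0;0 0 0 0.0001 0 0 0'
python3 -m handwheel '0 0 0 0 0 0 0.015;0 0 0 0 0 0 0.02;0 0 0 0 0 0 0.03;0 0 0 0 0 0 0.042;0 0 0 0 0 0 0.045;0 0 0 0 0 0 0.045;0 0 0 0 0 0 0.045;0 0 0 0 0 0 0.045'
python3 -m handwheel '0 0 0 -0.005 0 0 0.045;0 0 0 -0.015 0 0 0.045;0 0 0 -0.03 0 0 0.045;0 0 0 -0.05 0 0 0.045;0 0 0 -0.075 0 0 0.045;0 0 0 -0.1 0 0 0.045;0 0 0 -0.125 0 0 0.045;0 0 0 -0.14 0 0 0.045;0 0 0 -0.14 -0.005 0.02 0.045;0 0 0 -0.14 -0.008 0.05 0.045;0 0 0 -0.14 -0.008 0.065 0.045;0 0 0 -0.14 -0.008 0.065 0.045'
python3 - <<'E'
from h import *
print(env.state()['force'])
im,T=grab("wrist","w7");np.save('Tw7.npy',T); b,_=grab("scene","s7")
cv2.imwrite('pics/fin.png',cv2.cvtColor(np.hstack([cv2.resize(im[0:300,60:500],(440,300)),cv2.resize(b[130:235,250:376],(360,300),interpolation=cv2.INTER_CUBIC)]),cv2.COLOR_RGB2BGR))
E
```

```text
time_s: 16.22
ee_pos: [553.8, 221.0, 123.2]
ee_rot: [120.1, 90.0, 24.3]
force: [-2.1, -0.7, 3.9]
gripper_width: 13.6
time_s: 16.88
ee_pos: [553.7, 221.0, 122.4]
ee_rot: [140.4, 90.0, 44.6]
force: [-0.5, -0.0, -0.4]
gripper_width: 45.1
time_s: 17.88
ee_pos: [538.8, 154.7, 263.6]
ee_rot: [71.8, 89.9, -24.2]
force: [0.5, 0.0, -0.3]
gripper_width: 45.0
[ 0.53593622  0.03268007 -0.32994975]
```

View pics/fin.png

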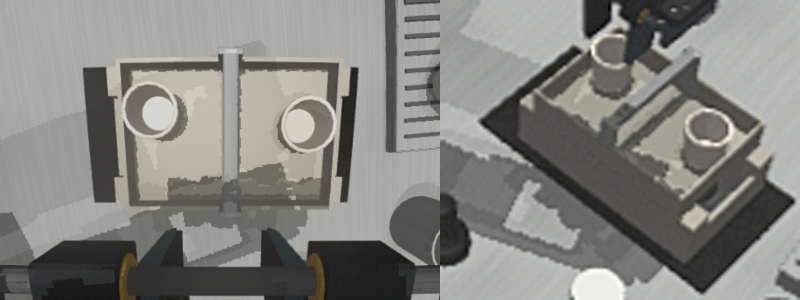

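The tray sits down flush and square on the base tray with both cups upright, and the gripper is clear. Handing in.

```bash
python3 -c "
from workcell import env
print(env.job_done())"
```

```text
the job is handed in; nothing more can be done
None
```

The cup tray is stacked on the base tray with both cups standing, and I handed the job in at about 18 s of the 66 s allowed. No verdict is reported, so the checks below are mine.

- **Locating:** I found the base tray's four sockets and the tray and handle with the wrist camera. The socket corners fitted to about 0.5 mm, so the shift along the mat was seen directly and no sliding was needed.
- **Lowering:** The lugs went down the sockets without touching until the seated height (tool at 123.2 mm, against 57.2 mm when gripped on the bar, so 66 mm up).
- **Seating:** The wrist force then went from −6 N to +3.9 N, so I estimate about 10 N on the base tray. I opened the fingers to 45 mm, short of the cups, and backed away.
- **Last checks:** The final pictures show the tray flush, level and square, both cups upright and the gripper clear. In all the views I looked at, the other things on the bar appear undisturbed; I did not measure their positions again.
- **Misses and disagreements:** One look with the wrist camera went the wrong way and had to be repeated. The rail-corner fit was poorer than the socket fit, with errors up to about 2.4 mm. The two agreed within 1 mm on the base tray's centre, and I used the sockets.

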